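# Hang the paint tin on its bracket by the bail

## Task

Take the lidded paint tin by the wooden roller of its flat-lying wire bail and swing the bail straight up while the tin stays standing on its spot, then carry the tin by the bail and hang it in the double hook of the bracket stand, the bail wire resting at the bottom of both hooks. Be gentle: do not tip the tin, do not push or drop it hard on the hooks or strike the stand, leave the other things on the table where they are, and let go with the tin hanging quietly.

Things in the scene. Friction and masses are not known exactly. Their poses are not given: they have to be found in the camera images.
- tin: lidded bare-metal paint tin with a paper band, loose, 0.4 to 0.8 kg, 104 mm diameter, 96 mm tall; origin at the centre of its underside, z up. The bail's two pivots lie along the tin's y axis, 74 mm above the origin; at joint bail = 0 the bail points to the tin's -x. The swing is slightly stiff (about 0.015 N m).
- bail (a joint): swing angle of the bail (rad): 0 lying flat and level towards the tin's -x, where it starts and where its stop is; 1.57 straight up above the tin. It falls back down if let go at a slant.
- bail_grip (a point): centre of the wooden roller (10 mm diameter, 40 mm long) on the middle of the bail's cross-bar, 100 mm from the pivots. The bail is a U of 6 mm wire, cross-bar straight along the tin's y, legs 128 mm apart. Lying flat, 43 mm are free between roller and tin wall. The roller spins on the wire almost freely.
- stand: fixed steel stand with a double hook; origin on the table below the nominal middle of the hooks, +x from the hooks to the post (x = 175 mm, 275 mm tall). From a cross-bar at x = 90 mm (nominal) two 8 mm rods at y = -44 and +44 mm run to -x at height 245 mm, bend straight down (shanks), run 20 mm to -x at height 203 mm (hook bottoms) and turn up into tips 223 mm high.
- doll_a: white unpainted round doll, 100 mm tall, 94 mm diameter, bystander; origin under its foot
- doll_b: painted round doll, 85 mm tall, 80 mm diameter, bystander; origin under its foot
- doll_c: white unpainted round doll, 115 mm tall, 108 mm diameter, bystander; origin under its foot
- bowl: small pigment bowl, 68 mm diameter, 32 mm tall, bystander between tin and stand; origin under its foot
- brush: brush lying flat, bystander; origin at its underside
- jar: amber glass jar with a steel cap, 60 mm diameter, 75 mm tall, bystander; origin under its foot
- rest: dark wooden brush rest, 100 x 50 x 18 mm, bystander; origin at its underside
- hook_nominal (a point): nominal place of the seated bail wire midway between the two hooks: 210 mm above the stand's origin, axes as the stand. 12 mm are free between shank and tip, 80 mm between the two hooks (room for the fingers). The hook opens upward; wire held 223 to 245 mm high meets the shanks when moved to +x.
- clamp (a point): middle of the clamp block on the post, 175 mm behind and 245 mm above the stand's origin. The rigid hook unit telescopes in it and is locked anywhere from 40 mm nearer (-x) to 40 mm farther (+x) than nominal: not measured, find it by touch or sight (shank fronts at x = 6 mm plus this setting). Over 25 N between tin or bail and stand is too hard.
There are look-alikes about, which are no part of the job. Leave any purple look-alike of the tin alone.

How it is judged (in metres and radians):
On the way, in this order (a step that is already met when the one before it is completed fails the run):
1. the bail stands straight up (within 0.22 rad) while the tin still stands upright on the table within 25 mm of its spot (value of joint bail between 1.35 and 1.79 rad and distance of tin from where it was at the start of the episode below 0.025 m and height (world z) of tin below 0.006 m and angle between tin's own z axis and vertical below 0.1 rad), for 0.2 s.
2. the tin's weight rests on the hooks with the wire down in their throats (contact force between tin and stand above 2 N and z of bail_grip in the frame of stand between 0.204 and 0.215 m), for 0.2 s.
At the end, for the whole second after the job is handed in: tin hangs on the stand, bail wire at the bottom of both hooks (roller centre 204-215 mm high, within 50 mm fore-aft and 20 mm sideways of the stand's origin, cross-bar within 0.25 rad of its y), underside over 20 mm up, upright within 0.25 rad, under 0.06 m/s and 0.6 rad/s (all of step 2 and x of bail_grip in the frame of stand between -0.05 and 0.05 m and y of bail_grip in the frame of stand between -0.02 and 0.02 m and angle between the y axis of bail_grip and the y axis of stand, either way round below 0.25 rad and angle between tin's own z axis and vertical below 0.25 rad and height (world z) of tin above 0.02 m and linear speed of tin below 0.06 m/s and angular speed of tin below 0.6 rad/s); the robot touches nothing.
It fails at once if the tin is tipped by more than 0.4 rad (angle between tin's own z axis and vertical above 0.4 rad).
It fails at once if tin or bail is pushed or dropped on the stand with more than 25 N (contact force between tin and stand above 25 N).
It fails at once if arm or fingers strike the stand with more than 20 N (contact force between any of the arm, the fingers and stand above 20 N).
It fails at once if a bystander is moved by more than 30 mm (distance of any of doll_a, doll_b, doll_c, bowl, brush, jar, rest from where it was at the start of the episode above 0.03 m).
It also fails if it takes over 72 s, if anything falls off the work surface, if the arm or the gripper's body presses on something with over 40 N, if the wrist force passes 120 N, or if a joint passes its speed limit or range.

## Robot

A 7-joint arm with a two-finger parallel gripper is mounted at the origin on the work surface. World frame = base frame: x ahead of the robot, y to its left, z up, the work surface at z = 0. Lengths are in mm, angles in rad, forces in N, time in s.
With the tool pointing down it reaches from about 350 to 900 mm from the base axis. Payload 19.9 kg.
Tool frame: the origin (TCP) lies where the fingers leave the gripper's body, on its centre line; the fingertips stand 97 mm ahead of it and the grasp point (between the pads) lies 78 mm ahead of it; z points along the fingers, y is the line along which they close (so a half turn about z gives the same grasp; the last joint's range is limited). The gripper opens to 94 mm and grips with 3 to 60 N. Pads are 16 mm wide; open, the fingers measure 119 mm over their backs; the gripper's body (75 mm by 177 mm) begins 78 mm behind the grasp point.
Start: joints at [-1.19, 0.417, -0.01, 1.614, 0.005, 1.111, -0.053], TCP at [256.434, 569.956, 302.625] pointing down, gripper open.
Joint ranges: [-2.81, 2.81], [-0.39, 2.02], [-1.27, 1.25], [0.06, 2.57], [-1.19, 4.33], [0.19, 2], [-2.82, 2.82]. Speed limits (rad/s): [1.89, 1.89, 2.39, 2.39, 3.01, 3.01, 3.01].

## Interface

Orientations are given as [roll, pitch, yaw] about the fixed x, y, z axes, in that order (R = Rz(yaw) Ry(pitch) Rx(roll)).
In Python, from cell import manip gives the robot as it stands.
- The arm moves only by the tool play_rows, never from a script. Its argument "plan" is a list of rows, each a list of 2 entries, a list of its own where there are three numbers: the shift along the tool's x, y, z in mm, then the turn about the tool's z in degrees. In form: [[[dx, dy, dz], twist], ...]. A call has 1 to 10 rows; each row is the pose to reach, as a shift and turn from the pose commanded when the call began, along the tool's axes at that moment; what a row does not reach only later rows make up. A row lasts 1/12 s, in which the tool goes at most 41.7 mm and 7.16 degrees, less where a joint would pass 70% of its speed; a pose out of reach is approached as far as the arm can. A call with a gripper value outside its range is refused whole. "jaw" is the closure, from 0 (fully open) to 1 (shut), set as the call begins (left out, the last holds). The fingers move at their own pace and stop on an object; "grip_force" is the grip in N (left out, the last holds). Time passes only in rows, so rows that repeat a pose let the fingers close. It gives the time, the measured TCP pose, the force, the opening and the grip force at its end, in the units of the state.
- manip.sense(): the state, without advancing time (a new reading comes with each control period).
- manip.get_image(name): name is "scene" or "top" or "wrist"; returns (picture, depth): 384x512x3 uint8, red, green, blue; 384x512 float32, mm along the optical axis (not along the pixel's ray), 0 where there is no reading.
- manip.camera_params(name): a dict with "fx", "fy", "cx", "cy" (pixels), "cam_to_world" (4x4, takes a point from camera to world coordinates); the wrist camera has in their place "hand_eye" (4x4, takes a point from camera to tool coordinates, whose origin is the TCP and whose axes are the flange's). Camera axes: x right, y down, z forward; pixel columns grow to the right and rows downward; lengths in mm; the calibration is good to about 2 mm. A picture is of the moment at which its call begins: read the wrist's pose just before it. camera_params takes no time and is no camera call.
- manip.job_done(): hands the job in; it is judged then, once.
Trained networks look in the newest picture that a camera, given by its name, has taken for a name from the list of things; names that differ only in an ending like _2 or _b are one class to them, and where a whole thing is asked for, a point or a joint stands for the part that bears it (a point fixed in the world has none). Each returns a list of dicts, best first, with "confidence" (0 to 1); they miss things now and then, are a little off and sometimes report something else, mostly with a low value. They report only what shows in the picture. A call takes as long as a camera call. They do not tell look-alikes from the thing itself.
- manip.outline_of(camera, name): "mask" (384x512 bool, what is visible of it) and "rect" ([left, top, right, bottom] in pixels, round what is visible of it).
The state is a dict: "clock": time; "joint_pos": joint angles; "qd": joint speeds; "joint_torque": joint torques, N m; "ee_pos": TCP position; "ee_rot": TCP orientation; "contact_force": force on the tool from outside, world axes, zero at the start; "torque": the same for the moment, N m; "finger_gap": finger opening in mm; "gripper_force": force on a finger pad.
Only numpy, scipy, OpenCV 4.12 (cv2) and the standard library are available. Lean on these libraries where they do the work, as an engineer would, in place of code of your own. Each camera call takes 0.05 s, during which the arm holds its last target. There are 200 camera calls.

## Working session

There is one attempt and no reset: what is moved stays moved. The work goes in short steps, Python scripts to look and compute and a tool call to move; the robot and the scene stay as the last step left them, time stands still between calls to the robot, and variables do not carry over. Pictures are saved under pics/ and viewed, at most 10 in all, crops included, and the job is handed in when it is done.

Besides the shell and the picture viewer there is one more tool, called after "Call:" as name(argument=value, ...) on one line, values as JSON. play_rows: Moves the arm, as the interface text tells. Its arguments: {"type":"object","properties":{"plan":{"type":"array"},"jaw":{"type":"number"},"grip_force":{"type":"number"}},"required":["plan"]}

```bash
mkdir -p pics; ls
cat > h.py <<'E'
import numpy as np, cv2
from cell import manip
def grab(n,save=None):
    s=manip.sense(); im,d=manip.get_image(n); p=manip.camera_params(n)
    if save: cv2.imwrite(f'pics/{save}.png',im[:,:,::-1])
    if 'cam_to_world' in p: T=np.array(p['cam_to_world'])
    else:
        from scipy.spatial.transform import Rotation as R
        W=np.eye(4); W[:3,:3]=R.from_euler('xyz',s['ee_rot']).as_matrix(); W[:3,3]=s['ee_pos']; T=W@np.array(p['hand_eye'])
    v,u=np.mgrid[:384,:512]
    c=np.stack([(u-p['cx'])/p['fx']*d,(v-p['cy'])/p['fy']*d,d,np.ones_like(d)],-1)
    P=(c@T.T)[...,:3]; P[d==0]=np.nan
    return im,d,P,T
E
python3 - <<'E'
from h import *
s=manip.sense(); print(s)
a,_,P,T=grab('top','top0'); np.save('Ptop.npy',P); print(T.round(2).tolist())
for n in ['tin','stand','bail','bowl','jar','doll_a','brush','rest']:
    for o in manip.outline_of('top',n)[:4]:
        q=P[o['mask']]; print(n,round(o['confidence'],2),o['rect'],np.nanmedian(q,0).round(),np.nanmax(q,0).round(),np.nanmin(q,0).round())
b,_,P,T=grab('scene','scene0');np.save('Pscene.npy',P); print(T.round(2).tolist())
for n in ['tin','stand','bail']:
    for o in manip.outline_of('scene',n)[:4]:
        q=P[o['mask']]; print(n,round(o['confidence'],2),o['rect'],np.nanmedian(q,0).round(),np.nanmax(q,0).round(),np.nanmin(q,0).round())
cv2.imwrite('pics/both.png',cv2.resize(np.vstack([a,b])[:,:,::-1],None,fx=.78,fy=.78))
E
```

```text
pics
{'clock': 0.0, 'joint_pos': array([-1.18949716,  0.41796593, -0.01034473,  1.6141599 ,  0.00471909,
        1.11069538, -0.05298561]), 'qd': array([-1.45802148e-04,  1.38023517e-03,  7.80628253e-05, -3.15797362e-04,
        1.41300714e-03,  1.51040705e-05, -2.84003868e-04]), 'joint_torque': array([-8.30138342e-04, -8.51268697e+01,  6.38580099e-01, -4.25961363e+01,
       -4.88330796e-02,  1.91545085e-02,  1.35629671e-04]), 'ee_pos': array([256.32816543, 569.73976719, 302.0360473 ]), 'ee_rot': array([-3.14039144e+00,  9.06715271e-05,  2.71886275e+00]), 'contact_force': array([-7.03450058e-01,  3.33336414e-01, -7.76371877e-06]), 'torque': array([-0.03816724,  0.01984374,  0.04373917]), 'gripper_force': 0.0, 'finger_gap': 93.76213112197048}
[[0.01, -0.97, 0.23, 202.23], [-1.0, -0.01, 0.0, 16.29], [0.0, -0.23, -0.97, 1524.56], [0.0, 0.0, 0.0, 1.0]]
tin 0.82 [323.9, 131.3, 372.1, 171.8] [ 700. -346.   93.] [ 801. -240.  106.] [ 655. -435.   -5.]
tin 0.76 [336.8, 271.7, 386.4, 307.5] [ 216. -371.   94.] [ 275. -278.  106.] [ 156. -462.   -3.]
tin 0.75 [298.1, 175.8, 328.3, 218.8] [ 55
[... 1383 characters left out ...]
0, 0.0, 0.0, 1.0]]
tin 0.86 [190.0, 146.1, 218.3, 176.4] [ 251. -364.   74.] [ 297. -286.  101.] [  43. -535.   -3.]
tin 0.81 [179.2, 193.0, 214.0, 237.7] [ 597. -173.   79.] [ 627. -126.  101.] [ 411. -264.   -3.]
tin 0.68 [114.6, 209.5, 159.7, 248.5] [ 734. -334.   77.] [ 819. -239.  100.] [ 568. -511.   -6.]
stand 0.75 [270.4, 192.1, 328.0, 308.2] [709. 242.  17.] [776. 310. 276.] [243.  64.  -4.]
bail 0.65 [183.0, 196.1, 220.0, 205.2] [ 483. -252.   76.] [ 518. -142.   80.] [ 467. -270.   73.]
bail 0.43 [138.5, 239.8, 135.8, 243.3] [ 781. -282.   75.] [ 783. -281.   77.] [ 778. -282.   73.]
bail 0.42 [218.4, 162.4, 224.5, 162.9] [ 237. -283.   79.] [ 251. -280.   82.] [ 224. -286.   73.]
```

View pics/both.png

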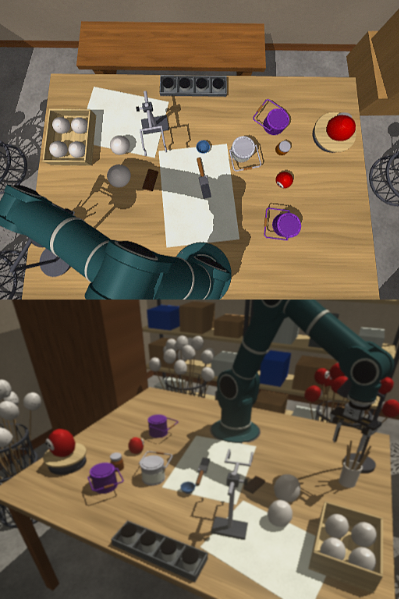

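Run:
```python
from h import *
a=cv2.imread('pics/top0.png'); P=np.load('Ptop.npy')
c=lambda y0,y1,x0,x1,f:cv2.resize(a[y0:y1,x0:x1],None,fx=f,fy=f,interpolation=cv2.INTER_CUBIC)
cv2.imwrite('pics/crop1.png',np.hstack([c(120,220,285,385,4),c(110,210,150,250,4)]))
for (u,v) in [(348,150),(313,197),(362,290)]:
    pass
# stand points high
Z=P[...,2]; 
sub=(slice(110,205),slice(165,225))
m=(Z[sub]>190)&(Z[sub]<300)
q=P[sub][m]; vs,us=np.nonzero(m)
for i in range(0,len(q),2): print(us[i]+165,vs[i]+110,q[i].round().astype(int).tolist(),end=';')
# tin lids
for ctr in [(700,-335),(580,-189),(216,-371)]:
    k=(abs(P[...,0]-ctr[0])<90)&(abs(P[...,1]-ctr[1])<90)
    l=k&(Z>92)&(Z<112)
    w=k&(Z>66)&(Z<86)
    ql=P[l]; print('\nlid',ql.mean(0),len(ql),cv2.minEnclosingCircle(ql[:,:2].astype(np.float32)), a[l].mean(0))
```

```text
185 116 [773, 256, 253];187 116 [775, 250, 249];185 117 [770, 256, 253];187 117 [771, 249, 250];185 118 [768, 256, 249];187 118 [767, 249, 251];185 119 [763, 255, 253];187 119 [762, 248, 254];185 120 [759, 255, 254];187 120 [758, 248, 256];185 121 [756, 255, 252];187 121 [755, 248, 253];185 122 [754, 255, 248];187 122 [752, 248, 253];185 123 [748, 254, 253];187 123 [746, 247, 259];185 124 [747, 255, 248];187 124 [744, 247, 255];185 125 [745, 256, 244];187 125 [741, 247, 253];189 125 [746, 243, 242];187 126 [734, 246, 261];189 126 [740, 242, 246];187 127 [733, 247, 255];189 127 [734, 240, 252];187 128 [731, 247, 252];189 128 [734, 242, 244];187 129 [726, 246, 256];189 129 [728, 240, 251];187 130 [724, 247, 252];189 130 [719, 238, 262];191 130 [720, 232, 261];193 130 [721, 226, 259];185 131 [715, 251, 265];187 131 [709, 242, 278];189 131 [716, 238, 262];191 131 [715, 231, 265];193 131 [715, 224, 265];183 132 [713, 258, 261];185 132 [712, 251, 263];187 132 [708, 243, 272];189 132 [706, 235, 277];191 132 [713, 231, 262];193 132 [711, 224, 266];182 133 [709, 261, 262];184 133 [706, 253, 2
[... 5779 characters left out ...]
47, 208];213 193 [515, 155, 223];186 194 [514, 247, 207];212 194 [513, 159, 217];185 195 [511, 250, 208];187 195 [511, 243, 209];186 196 [507, 246, 212];185 197 [500, 246, 225];187 197 [503, 242, 211];186 198 [498, 244, 220];186 199 [495, 244, 218];
lid [ 708.49088338 -355.52613553   96.7492218 ] 500 ((709.3968505859375, -356.5440979003906), 53.78630828857422) [151.672  45.148 111.534]

lid [ 569.25157854 -187.61541526   96.7530306 ] 557 ((569.726318359375, -188.38845825195312), 53.53580093383789) [179.63375224 170.85637343 173.82764811]

lid [ 217.1556903  -381.21998013   96.67460995] 651 ((218.21493530273438, -381.8443908691406), 53.410743713378906) [154.26574501  47.44393241 113.51459293]
```

The top view shows the metallic tin with the paper band at about full-res px (312,192). The purple look-alikes are at (350,152) and (362,287). The stand is at (195,150), with its hooks pointing to the robot side.

Run:
```python
from h import *
P=np.load('Ptop.npy'); Z=P[...,2]
S=np.load('Pscene.npy')
c=np.array([569.5,-188.3])
for n,Q in (('top',P),('scene',S)):
    r=np.hypot(Q[...,0]-c[0],Q[...,1]-c[1]); k=(r>59)&(r<150)&(Q[...,2]>60)&(Q[...,2]<95)
    q=Q[k]; print(n,q.round().astype(int).tolist())
def fit(m,name):
    q=P[m][:,:2]; vx,vy,x,y=cv2.fitLine(q.astype(np.float32),cv2.DIST_HUBER,0,.01,.01).ravel(); print(name,len(q),vx,vy,x,y,np.arctan2(vy,vx))
v,u=np.mgrid[:384,:512]; hi=(Z>242)&(Z<260)
X=P[...,0];Y=P[...,1]
fit(hi&(X>525)&(X<590)&(Y>240)&(Y<270),'rodL')
fit(hi&(X>545)&(X<590)&(Y>155)&(Y<182),'rodR')
fit(hi&(X>620)&(X<670)&(Y>210)&(Y<245),'tele')
```

```text
top [[707, -248, 73], [705, -251, 79], [702, -255, 76], [700, -258, 81], [699, -259, 74], [697, -262, 78], [697, -265, 81], [694, -266, 76], [693, -269, 79], [691, -270, 74], [690, -273, 77], [690, -277, 78], [688, -278, 72], [683, -281, 76], [681, -283, 81], [677, -287, 80], [675, -292, 76], [675, -295, 77], [585, -248, 78], [585, -251, 77], [582, -248, 75], [580, -250, 82], [578, -251, 78], [579, -255, 74], [573, -250, 80], [574, -255, 76], [570, -251, 78], [570, -254, 79], [566, -254, 78], [561, -130, 77], [562, -254, 79], [557, -126, 79], [557, -129, 79], [559, -254, 78], [558, -257, 80], [553, -125, 81], [553, -129, 81], [556, -254, 75], [555, -257, 79], [551, -126, 74], [551, -130, 74], [551, -258, 77], [546, -126, 77], [546, -129, 78], [549, -258, 73], [548, -261, 76], [543, -130, 76], [544, -257, 77], [543, -261, 80], [538, -129, 79], [539, -133, 76], [540, -257, 77], [540, -261, 78], [535, -129, 77], [535, -133, 75], [536, -260, 80], [531, -129, 77], [531, -133, 79], [532, -260, 78], [533, -265, 75], [527, -132, 81], [529, -261, 77], [529, -264, 79], [523, -132, 82], [526, -
[... 3422 characters left out ...]
 -262, 74], [508, -136, 80], [514, -137, 79], [505, -139, 73], [573, -256, 76], [515, -141, 74], [514, -137, 75], [582, -254, 78], [524, -135, 77], [524, -131, 79], [586, -251, 78], [528, -137, 75], [525, -135, 74], [584, -254, 71], [535, -133, 77], [532, -130, 76], [543, -132, 78], [539, -131, 76], [546, -130, 77], [540, -130, 72], [552, -131, 76], [553, -126, 79], [561, -129, 79], [561, -126, 80], [554, -126, 75], [560, -126, 75], [676, -293, 74], [684, -282, 75], [689, -278, 75], [695, -269, 79], [697, -264, 73]]
rodL 48 0.98354715 0.18065158 557.3763 255.55762 0.1816489
rodR 35 0.97801703 0.20852503 567.40234 168.27737 0.21006662
tele 60 0.9790248 0.2037411 644.47314 227.98761 0.20517768
```

View pics/crop1.png

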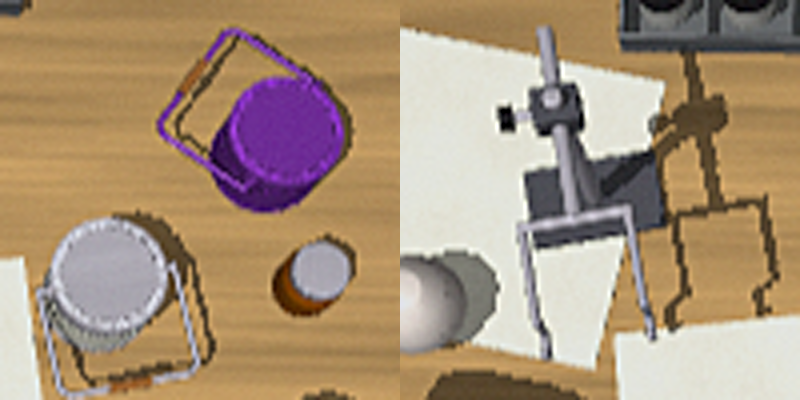

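The crop shows the tin's bail lying toward the robot with the roller at its middle. The hooks point the same way, with tips at about full-res px (186,198) and (212,193).

My estimates:
- Roller at (471, -206, 74), tin yaw 0.18.
- Hook throat middle at about (520, 203), stand yaw about 0.20.

```bash
cat >> h.py <<'E'
from scipy.spatial.transform import Rotation as R
def to(x,y,z,a):   # grasp point target, a = heading of tool y
    s=manip.sense(); M=R.from_euler('xyz',s['ee_rot']).as_matrix()
    g=np.array(s['ee_pos'])+M[:,2]*78
    psi=a+np.pi/2; tw=-(psi-s['ee_rot'][2]); tw=(tw+np.pi)%(2*np.pi)-np.pi
    print('t',round(s['clock'],2),'grasp',g.round(1),'yawY',round(s['ee_rot'][2]-np.pi/2,3),'F',np.round(s['contact_force'],1),'gap',round(s['finger_gap'],1))
    print('shift',(M.T@(np.array([x,y,z])-g)).round(1),'twist',np.degrees(tw).round(1))
E
python3 -c "
from h import *
to(471.1,-206.2,184,.18)"
```

```text
t 0.65 grasp [256.4 570.  224.6] yawY 1.148 F [ 0.7  0.4 -0.2] gap 93.9
shift [-514.2 -619.7   40.7] twist 55.5
```

Call:
play_rows(plan=[[[-514, -620, 0], 55.5], [[-514, -620, 0], 55.5], [[-514, -620, 0], 55.5], [[-514, -620, 0], 55.5], [[-514, -620, 0], 55.5], [[-514, -620, 0], 55.5], [[-514, -620, 0], 55.5], [[-514, -620, 0], 55.5], [[-514, -620, 0], 55.5], [[-514, -620, 0], 55.5]], jaw=0.5)

```text
clock: 1.48
ee_pos: [367.3, 166.4, 302.9]
ee_rot: [3.141, -0.001, 1.75]
contact_force: [1.3, 0.5, -0.2]
finger_gap: 47.0
gripper_force: 0.0
```

```bash
python3 -c "
from h import *
to(471.1,-206.2,184,.18)"
```

```text
t 1.48 grasp [367.3 166.5 224.9] yawY 0.179 F [ 1.3  0.5 -0.2] gap 47.0
shift [-385.2   35.8   40.6] twist -0.1
```

Call:
play_rows(plan=[[[-385, 36, 20], 0], [[-385, 36, 40], 0], [[-385, 36, 40], 0], [[-385, 36, 40], 0], [[-385, 36, 40], 0], [[-385, 36, 40], 0], [[-385, 36, 40], 0], [[-385, 36, 40], 0], [[-385, 36, 40], 0], [[-385, 36, 40], 0]])

```text
clock: 2.32
ee_pos: [471.6, -209.2, 262.4]
ee_rot: [-3.141, 0.002, 1.746]
contact_force: [-0.0, -0.9, 0.5]
finger_gap: 47.1
gripper_force: 0.0
```

Call:
play_rows(plan=[[[0, 0, 0], 0], [[0, 0, 0], 0], [[0, 0, 0], 0]])

```text
clock: 2.57
ee_pos: [471.4, -203.3, 262.7]
ee_rot: [-3.142, -0.0, 1.751]
contact_force: [-0.3, 0.4, -0.4]
finger_gap: 46.6
gripper_force: 0.0
```

Run:
```python
from h import *
to(471.1,-206.2,76,.18)
im,d,P,T=grab('wrist','w1')
c=np.array([569.5,-188.3])
hsv=cv2.cvtColor(im,cv2.COLOR_RGB2HSV)
r=np.hypot(P[...,0]-c[0],P[...,1]-c[1])
k=(r<200)&(P[...,2]>65)&(P[...,2]<95)&(r>58)
br=k&(hsv[...,1]>100)&(hsv[...,0]<25)
print('roller',br.sum(),np.nanmean(P[br],0).round(1),np.nanmax(P[br],0).round(1),np.nanmin(P[br],0).round(1))
l=(r<70)&(P[...,2]>90)&(P[...,2]<112); print('lid',cv2.minEnclosingCircle(P[l][:,:2].astype(np.float32)),np.median(P[l][:,2]))
```

```text
t 2.57 grasp [ 471.4 -203.3  184.7] yawY 0.18 F [-0.3  0.4 -0.4] gap 46.6
shift [ -2.9  -0.8 108.7] twist -0.0
roller 509 [ 473.8 -207.7   77. ] [ 550.1 -133.6   80.1] [ 463.8 -260.8   72.3]
lid ((570.5443725585938, -191.5363006591797), 53.778228759765625) 95.14443378660319
```

View pics/w1.png

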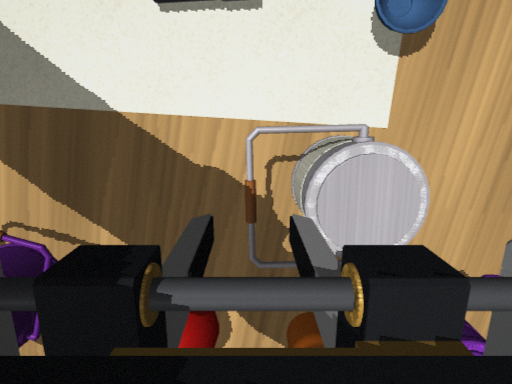

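The wrist view shows the roller at px (250,201) between the two fingers, with the tin at (362,200) on the right and clear of them. I'll descend.

Call:
play_rows(plan=[[[-3.7, 0, 20], 0], [[-3.7, 0, 50], 0], [[-3.7, 0, 75], 0], [[-3.7, 0, 95], 0], [[-3.7, 0, 105], 0], [[-3.7, 0, 110], 0], [[-3.7, 0, 110], 0], [[-3.7, 0, 110], 0]])

```text
clock: 3.28
ee_pos: [472.5, -207.6, 153.6]
ee_rot: [3.141, 0.0, 1.751]
contact_force: [0.3, -0.7, -0.3]
finger_gap: 47.4
gripper_force: 0.0
```

Call:
play_rows(plan=[[[0, 0, 0], 0], [[0, 0, 0], 0], [[0, 0, 0], 0], [[0, 0, 0], 0], [[0, 0, 0], 0], [[0, 0, 0], 0]], jaw=1, grip_force=20)

```text
clock: 3.78
ee_pos: [472.1, -207.7, 152.8]
ee_rot: [3.142, 0.0, 1.75]
contact_force: [-3.5, -1.0, 1.4]
finger_gap: 10.8
gripper_force: 1.5
```

Run:
```python
from h import *
to(472,-207,74,.18)
print(manip.sense()['gripper_force'])
im,d,P,T=grab('wrist','w2')
c=np.array([569.5,-188.3]); r=np.hypot(P[...,0]-c[0],P[...,1]-c[1])
l=(r<70)&(P[...,2]>90)&(P[...,2]<112); print('lid',cv2.minEnclosingCircle(P[l][:,:2].astype(np.float32)),np.median(P[l][:,2]))
```

```text
t 3.78 grasp [ 472.1 -207.7   74.8] yawY 0.179 F [-3.5 -1.   1.4] gap 10.8
shift [0.7 0.1 0.8] twist -0.0
1.5155115723609924
lid ((570.1072998046875, -192.0574188232422), 53.95751953125) 95.11148633148542
```

View pics/w2.png

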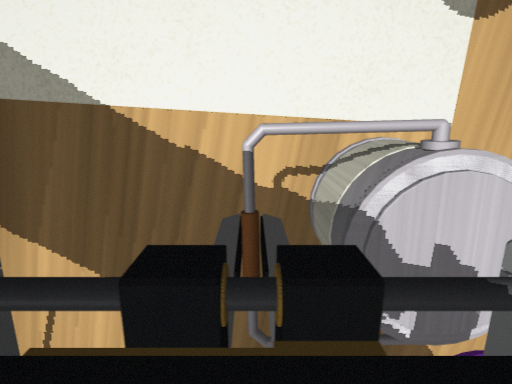

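Wrist view: the roller at px (250,240) is held between both pads, and the tin hasn't moved. I'll start the swing.

Call:
play_rows(plan=[[[0, 0.1, -5], 0], [[0, 0.7, -12], 0], [[0, 2, -19.9], 0], [[0, 3.9, -27.6], 0], [[0, 6.4, -35.2], 0], [[0, 10, -43.5], 0], [[0, 14.2, -51.4], 0], [[0, 18.6, -58.1], 0], [[0, 23.5, -64.4], 0], [[0, 29.3, -70.7], 0]])

```text
clock: 4.67
ee_pos: [501.3, -202.4, 224.1]
ee_rot: [-3.141, 0.0, 1.75]
contact_force: [-3.5, 1.9, 1.9]
finger_gap: 8.9
gripper_force: 20.0
```

Run:
```python
from h import *
to(569.7,-188.5,174,.18)
print(manip.sense()['gripper_force'])
im,d,P,T=grab('wrist','w3')
c=np.array([569.5,-188.3]); r=np.hypot(P[...,0]-c[0],P[...,1]-c[1])
l=(r<75)&(P[...,2]>90)&(P[...,2]<112); print('lid',cv2.minEnclosingCircle(P[l][:,:2].astype(np.float32)),np.median(P[l][:,2]))
```

```text
t 4.67 grasp [ 501.3 -202.4  146.1] yawY 0.179 F [-3.5  1.9  1.9] gap 8.9
shift [  1.5  69.8 -27.9] twist -0.0
19.98182237148285
lid ((565.824951171875, -181.83120727539062), 65.20785522460938) 95.30560614694576
```

Call:
play_rows(plan=[[[0, 6.2, -5.7], 0], [[0, 12.5, -10.6], 0], [[0, 19.2, -15], 0], [[0, 26.3, -18.9], 0], [[0, 33.5, -22.1], 0], [[0, 41.1, -24.8], 0], [[0, 48.8, -26.9], 0], [[0, 56.7, -28.3], 0], [[0, 63.6, -29], 0], [[0, 70.4, -29.3], 0]])

```text
clock: 5.55
ee_pos: [571.5, -189.5, 253.2]
ee_rot: [3.141, 0.0, 1.751]
contact_force: [-1.0, 2.6, 4.9]
finger_gap: 8.8
gripper_force: 20.0
```

Call:
play_rows(plan=[[[0, 0, 0], 0], [[0, 0, 0], 0], [[0, 0, 0], 0], [[0, 0, 0], 0], [[0, 0, 0], 0], [[0, 0, 0], 0]])

```text
clock: 6.05
ee_pos: [570.9, -189.7, 253.2]
ee_rot: [3.14, 0.0, 1.751]
contact_force: [-0.2, 4.0, 7.3]
finger_gap: 8.9
gripper_force: 20.0
```

Run:
```python
from h import *
to(569.7,-188.5,174,.18)
a,d,P,T=grab('wrist'); b,_,Q,_=grab('scene')
cv2.imwrite('pics/s4.png',np.hstack([cv2.resize(a,(400,300)),cv2.resize(b[150:270,120:280],(400,300),interpolation=cv2.INTER_CUBIC)])[:,:,::-1])
c=np.array([569.5,-188.3]); r=np.hypot(Q[...,0]-c[0],Q[...,1]-c[1])
l=(r<85)&(Q[...,2]>92)&(Q[...,2]<106); print('lid scene',cv2.minEnclosingCircle(Q[l][:,:2].astype(np.float32)),np.median(Q[l][:,2]))
S=np.load('Pscene.npy');r=np.hypot(S[...,0]-c[0],S[...,1]-c[1])
l=(r<85)&(S[...,2]>92)&(S[...,2]<106); print('lid scene before',cv2.minEnclosingCircle(S[l][:,:2].astype(np.float32)),np.median(S[l][:,2]))
```

```text
t 6.05 grasp [ 571.  -189.6  175.2] yawY 0.18 F [-0.2  4.   7.3] gap 8.9
shift [ 1.4 -1.1  1.2] twist -0.0
lid scene ((576.1573486328125, -190.89901733398438), 66.62754821777344) 95.92576079499037
lid scene before ((572.5130615234375, -190.12673950195312), 53.56784439086914) 95.11453394725066
```

View pics/s4.png

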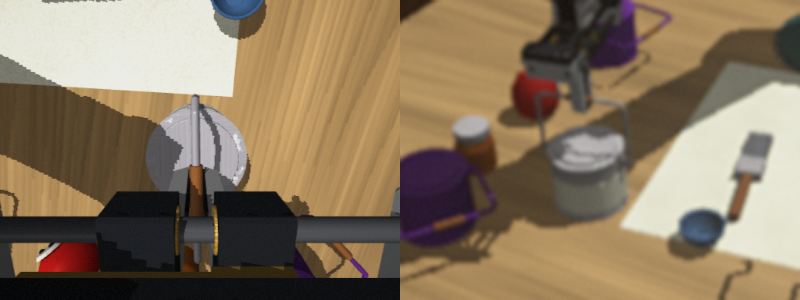

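The pictures show the bail upright with the tin still standing on its spot (scene panel px (588,170)). Now I'll lift gently.

Call:
play_rows(plan=[[[0, 0, -1], 0], [[0, 0, -2], 0], [[0, 0, -3], 0], [[0, 0, -4], 0], [[0, 0, -6], 0], [[0, 0, -9], 0], [[0, 0, -13], 0], [[0, 0, -18], 0], [[0, 0, -24], 0], [[0, 0, -30], 0]])

```text
clock: 6.98
ee_pos: [570.2, -190.0, 283.4]
ee_rot: [3.141, 0.0, 1.75]
contact_force: [0.2, 0.5, -4.5]
finger_gap: 9.1
gripper_force: 20.0
```

Call:
play_rows(plan=[[[0, 0, -7], 0], [[0, 0, -14], 0], [[0, 0, -21], 0], [[0, 0, -27], 0], [[0, 0, -32], 0], [[0, 0, -36], 0], [[0, 0, -39], 0], [[0, 0, -40], 0], [[0, 0, -40], 0], [[0, 0, -40], 0]])

```text
clock: 7.82
ee_pos: [570.1, -189.9, 322.4]
ee_rot: [-3.141, -0.0, 1.75]
contact_force: [-1.3, -0.4, -5.0]
finger_gap: 9.6
gripper_force: 20.0
```

```bash
python3 -c "
from h import *
to(476,194,245,.20)"
```

```text
t 7.82 grasp [ 570.1 -189.9  244.4] yawY 0.179 F [-1.3 -0.4 -5. ] gap 9.6
shift [394.5 -24.1  -0.5] twist -1.2
```

Call:
play_rows(plan=[[[1.6, -0.1, 0], 0], [[4.8, -0.3, 0], 0], [[9.6, -0.6, 0], 0], [[16, -1, 0], 0], [[24, -1.5, 0], 0], [[33.6, -2, 0], 0], [[44.8, -2.7, 0], 0], [[57.6, -3.5, 0], 0], [[72, -4.4, 0], 0], [[88, -5.4, 0], 0]])

```text
clock: 8.65
ee_pos: [548.7, -103.0, 322.7]
ee_rot: [3.141, 0.0, 1.75]
contact_force: [0.5, -0.6, -4.4]
finger_gap: 9.2
gripper_force: 20.0
```

Call:
play_rows(plan=[[[16, -1, 0], 0], [[32, -2, 0], 0], [[48, -2.9, 0], 0], [[64, -3.9, 0], 0], [[80, -4.9, 0], 0], [[96, -5.9, 0], 0], [[112, -6.8, 0], 0], [[128, -7.8, 0], 0], [[144, -8.8, 0], 0], [[160, -9.8, 0], 0]])

```text
clock: 9.48
ee_pos: [510.2, 52.9, 322.8]
ee_rot: [3.141, -0.0, 1.751]
contact_force: [0.8, 0.1, -4.4]
finger_gap: 9.2
gripper_force: 20.0
```

Call:
play_rows(plan=[[[16, -1, 0], 0], [[32, -2, 0], 0], [[48, -2.9, 0], 0], [[63, -3.8, 0], 0], [[77, -4.7, 0], 0], [[90, -5.5, 0], 0], [[102, -6.2, 0], 0], [[113, -6.9, 0], 0], [[122, -7.4, 0], 0], [[130, -7.9, 0], 0]])

```text
clock: 10.32
ee_pos: [479.7, 178.9, 322.7]
ee_rot: [3.142, -0.0, 1.751]
contact_force: [1.0, -0.8, -3.9]
finger_gap: 9.0
gripper_force: 20.0
```

Call:
play_rows(plan=[[[6, -0.4, 0], -0.3], [[10.5, -0.7, 0], -0.6], [[13.5, -0.9, 0], -0.9], [[15.5, -1, 0], -1.2], [[16.5, -1, 0], -1.2], [[16.5, -1, 0], -1.2], [[16.5, -1, 0], -1.2], [[16.5, -1, 0], -1.2], [[16.5, -1, 0], -1.2], [[16.5, -1, 0], -1.2]])

```text
clock: 11.15
ee_pos: [476.1, 193.8, 322.7]
ee_rot: [-3.142, 0.0, 1.771]
contact_force: [-0.1, 0.3, -4.3]
finger_gap: 9.3
gripper_force: 20.0
```

Run:
```python
from h import *
to(520,203.1,236,.20)
a,d,P,T=grab('wrist'); b,_,Q,_=grab('scene')
cv2.imwrite('pics/s5.png',np.hstack([cv2.resize(a,(400,300)),cv2.resize(b[180:300,230:390],(400,300),interpolation=cv2.INTER_CUBIC)])[:,:,::-1])
x=np.array([np.cos(.2),np.sin(.2)]);y=np.array([-x[1],x[0]])
s=P[...,:2]@x;t=P[...,:2]@y-95.6
for sg in (-44,44):
    k=(abs(t-sg)<10)&(s>525)&(s<600)
    for lo,hi in ((195,230),(230,243),(243,260)):
        q=k&(P[...,2]>lo)&(P[...,2]<hi)
        if q.sum()>3: print('wrist',sg,lo,q.sum(),np.percentile(s[q],[2,25,50,98]).round(1),np.median(t[q]).round(1))
```

```text
t 11.15 grasp [476.1 193.8 244.7] yawY 0.2 F [-0.1  0.3 -4.3] gap 9.3
shift [ 0.4 44.8  8.7] twist -0.0
wrist -44 243 247 [579.6 584.5 589.5 599.6] -45.2
wrist 44 195 554 [533.4 538.7 548.4 557.9] 43.7
wrist 44 230 107 [554.6 554.9 555.3 559. ] 44.0
wrist 44 243 1414 [555.5 565.8 577.3 599.2] 43.1
```

View pics/s5.png

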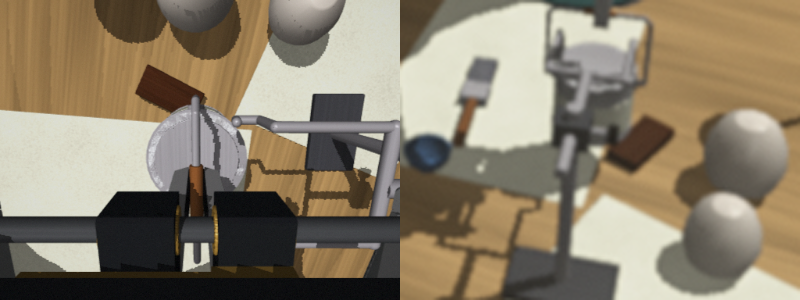

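Wrist panel: the left hook tip is at px (237,121), just ahead of the wire at (196,130). Now I'll measure the wire and the hook in the same picture.

Run:
```python
from h import *
a,d,P,T=grab('wrist')
x=np.array([np.cos(.2),np.sin(.2)]);y=np.array([-x[1],x[0]])
s=P[...,:2]@x;t=P[...,:2]@y-95.6
s0=(np.array([476.1,193.8])@x).round(1);print('grasp s,t',s0,(np.array([476.1,193.8])@y-95.6).round(1))
for lo in range(24,72,6):
    k=(t>lo)&(t<lo+6)&(abs(s-s0)<15)&(P[...,2]>225)&(P[...,2]<262)
    if k.sum()>3: print(lo,k.sum(),'wire s',np.percentile(s[k],[2,50,98]).round(1),'top z',np.percentile(P[...,2][k],90).round(1))
k=(abs(t-44)<8)&(s>528)&(s<546)&(P[...,2]>195);print('tip s',np.percentile(s[k],[2,50,98]).round(1),'z',np.percentile(P[...,2][k],[50,98]).round(1))
k=(abs(t-44)<8)&(s>550)&(s<600)&(P[...,2]>243);print('rod top z',np.percentile(P[...,2][k],[50,90]).round(1))
k=(t>60)&(t<75)&(abs(s-s0)<15)&(P[...,2]>225)
print('end t',t[(abs(s-s0)<10)&(P[...,2]>238)&(P[...,2]<262)].max())
to(520,203.1,236,.20)
```

```text
grasp s,t 505.1 -0.2
24 119 wire s [502.4 505.1 507.8] top z 246.8
30 123 wire s [502.4 505.1 507.7] top z 246.8
36 129 wire s [501.9 505.1 507.7] top z 246.8
42 138 wire s [501.9 504.8 507.7] top z 246.7
48 141 wire s [501.9 504.5 507.7] top z 246.6
54 133 wire s [501.8 504.5 507.2] top z 243.8
60 46 wire s [502.3 504.8 507.2] top z 238.9
tip s [533.1 537.7 545.8] z [219.8 223. ]
rod top z [247.8 248.8]
end t 61.67746279644271
t 11.3 grasp [476.1 193.9 244.7] yawY 0.2 F [ 0.3 -0.3 -3.7] gap 9.4
shift [ 0.3 44.8  8.7] twist 0.0
```

Call:
play_rows(plan=[[[0, 1, 1], 0], [[0, 3, 2], 0], [[0, 7, 4], 0], [[0, 12, 6], 0], [[0, 18, 8], 0], [[0, 24, 8], 0], [[0, 30, 8], 0], [[0, 35, 8], 0], [[0, 39, 8], 0], [[0, 41, 8], 0]])

```text
clock: 12.13
ee_pos: [516.9, 202.2, 314.6]
ee_rot: [3.142, 0.0, 1.771]
contact_force: [0.4, 0.2, -4.8]
finger_gap: 9.2
gripper_force: 20.0
```

Call:
play_rows(plan=[[[0, 1, 0], 0], [[0, 2, 0], 0], [[0, 2, 0], 0], [[0, 2, 0], 0], [[0, 2, 0], 0], [[0, 2, 0], 0], [[0, 2, 0], 0], [[0, 2, 0], 0]])

```text
clock: 12.8
ee_pos: [518.2, 202.5, 314.7]
ee_rot: [3.142, 0.0, 1.771]
contact_force: [0.1, 0.1, -5.0]
finger_gap: 9.1
gripper_force: 20.0
```

Call:
play_rows(plan=[[[0, 0.5, 0], 0], [[0, 1, 0], 0], [[0, 1, 0], 0], [[0, 1, 0], 0]])

```text
clock: 13.13
ee_pos: [519.3, 202.7, 314.7]
ee_rot: [-3.142, 0.0, 1.771]
contact_force: [0.4, -0.4, -4.0]
finger_gap: 9.5
gripper_force: 20.0
```

Call:
play_rows(plan=[[[0, 0.5, 0], 0], [[0, 1, 0], 0], [[0, 1, 0], 0], [[0, 1, 0], 0]])

```text
clock: 13.47
ee_pos: [520.2, 202.9, 314.6]
ee_rot: [-3.142, 0.0, 1.771]
contact_force: [-0.4, 1.1, -5.6]
finger_gap: 9.1
gripper_force: 20.0
```

Call:
play_rows(plan=[[[0, 0.5, 0], 0], [[0, 1, 0], 0], [[0, 1, 0], 0], [[0, 1, 0], 0]])

```text
clock: 13.8
ee_pos: [521.2, 203.1, 314.6]
ee_rot: [-3.141, 0.0, 1.771]
contact_force: [0.9, -0.9, -4.4]
finger_gap: 9.4
gripper_force: 20.0
```

Call:
play_rows(plan=[[[0, 0.5, 0], 0], [[0, 1, 0], 0], [[0, 1, 0], 0], [[0, 1, 0], 0]])

```text
clock: 14.13
ee_pos: [522.0, 203.3, 314.6]
ee_rot: [-3.141, 0.0, 1.771]
contact_force: [-3.6, -1.0, -3.9]
finger_gap: 9.3
gripper_force: 20.0
```

Contact at 3.7 N, which agrees with the vision estimate. I'll back off 3 mm to the throat centre and lower.

Call:
play_rows(plan=[[[0, -1, 0], 0], [[0, -2, 0], 0], [[0, -3.2, 0], 0], [[0, -3.2, 0], 0], [[0, -3.2, 0], 0], [[0, -3.2, 0], 0], [[0, -3.2, 0], 0], [[0, -3.2, 0], 0]])

```text
clock: 14.8
ee_pos: [519.1, 202.6, 314.7]
ee_rot: [3.142, 0.0, 1.771]
contact_force: [0.3, -0.3, -4.5]
finger_gap: 9.4
gripper_force: 20.0
```

Call:
play_rows(plan=[[[0, 0, 1], 0], [[0, 0, 3], 0], [[0, 0, 5], 0], [[0, 0, 7], 0], [[0, 0, 9], 0], [[0, 0, 11], 0], [[0, 0, 13], 0], [[0, 0, 15], 0], [[0, 0, 15], 0]])

```text
clock: 15.55
ee_pos: [518.9, 202.6, 299.2]
ee_rot: [-3.141, 0.0, 1.771]
contact_force: [-0.3, 0.1, -4.9]
finger_gap: 9.0
gripper_force: 20.0
```

Run:
```python
from h import *
to(520,203.1,210,.20)
a,d,P,T=grab('wrist','w6')
x=np.array([np.cos(.2),np.sin(.2)]);y=np.array([-x[1],x[0]])
s=P[...,:2]@x;t=P[...,:2]@y-95.6
k=(t>24)&(t<36)&(abs(s-548)<10)&(P[...,2]>200)&(P[...,2]<235);print('wire',np.percentile(s[k],[2,50,98]).round(1),np.percentile(P[...,2][k],90).round(1))
cv2.imwrite('pics/w6c.png',cv2.resize(a[100:260,180:400],(660,480),interpolation=cv2.INTER_CUBIC)[:,:,::-1])
```

```text
t 15.55 grasp [518.9 202.6 221.2] yawY 0.2 F [-0.3  0.1 -4.9] gap 9.0
shift [ 0.3  1.2 11.2] twist 0.0
wire [546.  548.7 551.4] 223.4
```

View pics/w6c.png

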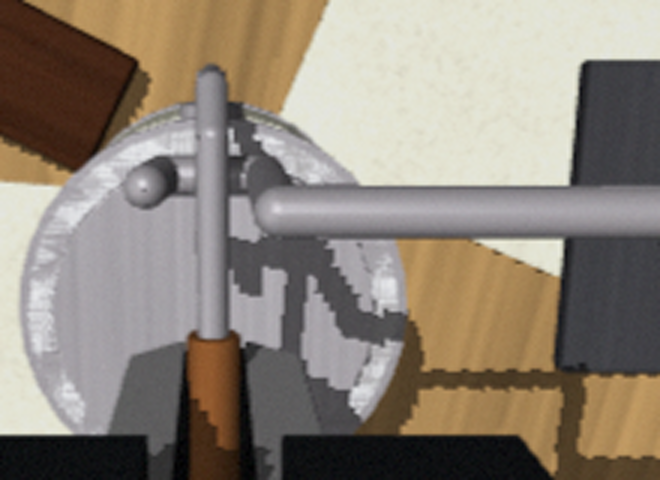

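The wire, at px (212,200), lies between the hook tip (148,188) and the shank (268,207). I'll lower to seat it.

Call:
play_rows(plan=[[[0, 0, 1], 0], [[0, 0, 2], 0], [[0, 0, 3], 0], [[0, 0, 4], 0], [[0, 0, 5], 0], [[0, 0, 6], 0], [[0, 0, 7], 0], [[0, 0, 8], 0], [[0, 0, 8.5], 0], [[0, 0, 9], 0]])

```text
clock: 16.43
ee_pos: [519.0, 202.6, 290.6]
ee_rot: [-3.141, 0.0, 1.771]
contact_force: [-0.2, -0.5, -4.8]
finger_gap: 9.3
gripper_force: 20.0
```

Call:
play_rows(plan=[[[0, 0, 0.5], 0], [[0, 0, 1], 0], [[0, 0, 1], 0], [[0, 0, 1], 0]])

```text
clock: 16.77
ee_pos: [519.0, 202.7, 289.6]
ee_rot: [-3.142, 0.0, 1.771]
contact_force: [-0.8, -0.2, -4.3]
finger_gap: 9.1
gripper_force: 20.0
```

Call:
play_rows(plan=[[[0, 0, 0.5], 0], [[0, 0, 0.8], 0], [[0, 0, 0.8], 0], [[0, 0, 0.8], 0]])

```text
clock: 17.1
ee_pos: [519.1, 202.6, 288.9]
ee_rot: [3.142, 0.0, 1.771]
contact_force: [0.6, 0.1, -3.9]
finger_gap: 9.6
gripper_force: 20.0
```

Call:
play_rows(plan=[[[0, 0, 0.4], 0], [[0, 0, 0.8], 0], [[0, 0, 0.8], 0], [[0, 0, 0.8], 0]])

```text
clock: 17.43
ee_pos: [519.1, 202.7, 288.3]
ee_rot: [3.141, -0.0, 1.771]
contact_force: [-2.3, -0.7, 2.8]
finger_gap: 9.2
gripper_force: 20.0
```

Call:
play_rows(plan=[[[0, 0, 0.4], 0], [[0, 0, 0.6], 0], [[0, 0, 0.6], 0], [[0, 0, 0.6], 0]])

```text
clock: 17.77
ee_pos: [519.2, 202.7, 288.1]
ee_rot: [3.141, -0.0, 1.771]
contact_force: [-4.7, -1.6, 9.2]
finger_gap: 9.3
gripper_force: 20.0
```

Call:
play_rows(plan=[[[0, 0, -0.5], 0], [[0, 0, -0.9], 0], [[0, 0, -0.9], 0], [[0, 0, -0.9], 0], [[0, 0, -0.9], 0], [[0, 0, -0.9], 0]], grip_force=8)

```text
clock: 18.27
ee_pos: [519.0, 202.6, 288.3]
ee_rot: [-3.141, 0.0, 1.771]
contact_force: [-0.0, -0.6, -2.2]
finger_gap: 9.7
gripper_force: 8.0
```

Call:
play_rows(plan=[[[0, 0, 0], 0], [[0, 0, 0], 0], [[0, 0, 0], 0], [[0, 0, 0], 0], [[0, 0, 0], 0]], jaw=0.7)

```text
clock: 18.68
ee_pos: [519.1, 202.7, 288.4]
ee_rot: [3.141, 0.0, 1.771]
contact_force: [-0.4, 0.4, -0.3]
finger_gap: 28.4
gripper_force: 0.0
```

Run:
```python
from h import *
to(520,203.1,210,.20)
a,d,P,T=grab('wrist'); b,_,Q,_=grab('scene')
cv2.imwrite('pics/s7.png',np.hstack([cv2.resize(a,(400,300)),cv2.resize(b[180:300,230:390],(400,300),interpolation=cv2.INTER_CUBIC)])[:,:,::-1])
```

```text
t 18.68 grasp [519.1 202.7 210.4] yawY 0.2 F [-0.4  0.4 -0.3] gap 28.4
shift [0.2 1.  0.4] twist 0.0
```

View pics/s7.png

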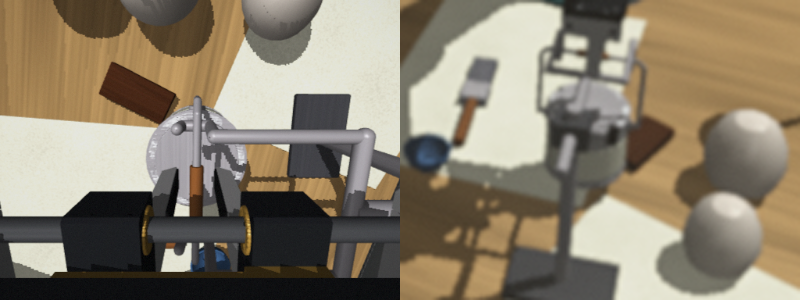

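The fingers are open and the roller at px (196,190) is free, with the wire in the hook at (196,130). I'll retreat straight up.

Call:
play_rows(plan=[[[0, 0, -3], 0], [[0, 0, -8], 0], [[0, 0, -16], 0], [[0, 0, -26], 0], [[0, 0, -38], 0], [[0, 0, -50], 0], [[0, 0, -65], 0], [[0, 0, -80], 0], [[0, 0, -95], 0], [[0, 0, -100], 0]])

```text
clock: 19.62
ee_pos: [519.5, 202.7, 391.4]
ee_rot: [3.139, -0.001, 1.771]
contact_force: [0.5, -0.1, 0.4]
finger_gap: 28.2
gripper_force: 0.0
```

Call:
play_rows(plan=[[[0, 0, 0], 0], [[0, 0, 0], 0], [[0, 0, 0], 0], [[0, 0, 0], 0], [[0, 0, 0], 0], [[0, 0, 0], 0], [[0, 0, 0], 0], [[0, 0, 0], 0], [[0, 0, 0], 0], [[0, 0, 0], 0]])

```text
clock: 20.45
ee_pos: [519.0, 202.7, 388.3]
ee_rot: [-3.142, 0.0, 1.771]
contact_force: [0.3, -0.3, 0.5]
finger_gap: 27.8
gripper_force: 0.0
```

Run:
```python
from h import *
x=np.array([np.cos(.2),np.sin(.2)]);y=np.array([-x[1],x[0]])
for i in range(2):
    a,d,P,T=grab('wrist'); s=P[...,:2]@x;t=P[...,:2]@y-95.6
    for lo,hi in ((22,38),(48,56),(-38,-22),(-56,-48)):
        k=(t>lo)&(t<hi)&(abs(s-548)<10)&(P[...,2]>200)&(P[...,2]<235)
        if k.sum()>3: print(lo,'wire',np.percentile(s[k],[2,50,98]).round(1),np.percentile(P[...,2][k],90).round(1))
    k=(abs(P[...,0]-520)<75)&(abs(P[...,1]-203)<75)&(P[...,2]>115)&(P[...,2]<150)
    q=P[k]; A=np.c_[q[:,:2]-q[:,:2].mean(0),np.ones(len(q))]; c=np.linalg.lstsq(A,q[:,2],rcond=None)[0]; print('lid slope',c.round(3),q[:,:2].mean(0).round(1))
cv2.imwrite('pics/w8.png',a[:,:,::-1])
```

```text
22 wire [547.  549.6 552.2] 212.6
48 wire [547.  549.5 552. ] 212.5
-38 wire [544.7 548.8 552.3] 213.5
-56 wire [543.3 547.9 553.4] 212.4
lid slope [ 2.0000e-03 -4.0000e-03  1.2979e+02] [519.2 197.6]
22 wire [547.  549.6 552.2] 212.8
48 wire [547.  549.5 552.1] 212.2
-38 wire [544.8 548.8 552.8] 213.3
-56 wire [543.3 547.9 553.3] 212.5
lid slope [ 2.00000e-03 -4.00000e-03  1.29819e+02] [519.1 197.6]
```

View pics/w8.png

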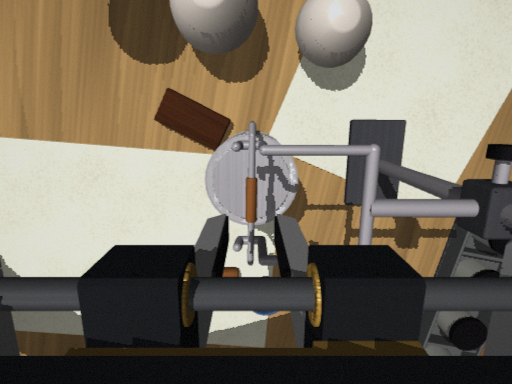

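The tin hangs level and still, with the wire seated in both hooks (px (250,148) and (250,240)) and the gripper clear. I'll hand the job in.

```bash
python3 -c "
from cell import manip
print(manip.job_done())"
```

```text
the job is handed in; nothing more can be done
None
```

The tin hangs level and still with its bail wire seated in both hooks and the gripper clear, and I handed the job in at about 20.6 s of the 72 s; no verdict was returned.

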